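# Checking the slit lamp's pull switch

### The job

Check the lamp switch on the slit lamp's power console: pull the wide mushroom-headed knob straight up until it clicks out, leave it out for a moment, then push it straight back down until it is fully home and let go of it. Leave the small ball-headed pull switch and the round rotary dimmer on the same console as they are.

Things in the scene. Friction and masses are not known exactly. Their poses are not given: they have to be found in the camera images.
- lamp_cap (a point): Centre of the top of the lamp switch's knob, moving with it: a black mushroom, round cap 36 mm across and 18 mm thick on a 16 mm steel stem. Pushed in, its top is 38 mm above its plate (plate top 56 mm above the table) and the cap's underside 20 mm. Round the stem a collar 28 mm across, 6 mm high. z up, y along the row of controls, x across it: fingers closing along x clear the neighbours.
- lamp_switch (a joint): Travel of the mushroom knob, m: 0 pushed fully home, 0.024 pulled fully out (straight up). It snaps: 4 to 8 N moves it from either end, a few mm past the middle it goes on by itself, and then rests at 0 or at about 0.022. It starts home.
- fixation_switch (a joint): Travel of the other pull switch, m: 0 home (as it starts), 0.024 out; same snap action. A 22 mm black ball on an 8 mm stem, its top 38 mm above its plate. Mushroom, ball and dimmer each stand mid-plate on an 80 mm square aluminium plate; the three plates lie in a row, 100 mm apart, in any order, on a dark steel console (150 x 320 mm, 50 mm high) fixed to the table.
- dimmer_mark (a point): Outer end of the white pointer line on top of the rotary dimmer, 16 mm from its upright turning axis. The dimmer is a low fluted black round knob, 46 mm across its foot, about 40 mm across its grip, its top 26 mm above its plate; it turns easily and starts at any angle.

How it is judged:
By the outcome, as a careful person would: the job done as asked, in the order asked, and still so for the second after the job is handed in, with the robot touching nothing.
It also fails if it takes over 32 s, if anything falls off the work surface, if the arm or the gripper's body presses on something with over 40 N, if the wrist force passes 120 N, or if a joint passes its speed limit or range.

### The arm

A 6-joint arm with a two-finger parallel gripper is mounted at the origin on the work surface. World frame = base frame: x ahead of the robot, y to its left, z up, the work surface at z = 0. Lengths are in mm, angles in rad, forces in N, time in s.
With the tool pointing down it reaches from about 375 to 925 mm from the base axis. Payload 5.7 kg.
Tool frame: the origin (TCP) lies at the very end of the fingers, on their centre line; the grasp point (between the pads) lies arm.grip_depth behind it (arm.grip_depth is the distance from the TCP to the grasp point, in mm); z points along the fingers, y is the direction in which the jaws open and shut (so a half turn about z gives the same grasp; the last joint's range is limited). The gripper opens to 85 mm and grips with 20 to 120 N. Pads are 22 mm wide; open, the fingers measure 114 mm over their backs; the gripper's body (76 mm by 85 mm) begins 54 mm behind the grasp point. The pads swing forward as they close: fully open they stand 13 mm farther back than shut.
Start: joints at [1.153, 0.359, 1.51, -0, 1.272, -0.115], TCP at [178.907, 572.67, 193.567] pointing down, gripper open.
Joint ranges: [-2.97, 2.97], [-1.01, 2.36], [0.21, 2.38], [-0.96, 4.11], [0.2, 2.71], [-2.98, 2.98]. Speed limits (rad/s): [2.39, 2.39, 3.14, 3.14, 3.14, 3.14].

### API

Orientations are given as a 3x3 rotation matrix whose columns are the frame's x, y, z axes.
In Python, from workcell import arm gives the robot as it stands. Calls block until the motion is done:
- arm.move_pose(position, orientation): joint-space move of the TCP to a pose.
- arm.move_linear(position, vel=150, orientation=None, until_force=None): straight line of the TCP; orientation=None keeps the orientation; vel is the mean speed in mm/s. With until_force (N) it stops when the force on the tool has changed by that much, and returns True; else False.
- arm.goto_joints(angles): joint-space move.
- arm.move_gripper(opening, strength=None): finger opening in mm; strength is the grip in N (None keeps the last); returns when the fingers have stopped.
- arm.dwell(seconds).
- arm.solve_ik(position, orientation): joint angles nearest the present ones, or None.
- arm.observe(): the state.
- arm.snapshot(name): name is "scene" or "side" or "wrist"; returns the picture (420x560x3 uint8, blue, green, red); there is no depth.
- arm.camera_params(name): a dict with "fx", "fy", "cx", "cy" (pixels), "T" (4x4, takes a point from camera to world coordinates); the wrist camera has in their place "mount" (4x4, takes a point from camera to tool coordinates, whose origin is the TCP and whose axes are the flange's). Camera axes: x right, y up, looking along -z (the intrinsics and any distortion apply to the point x, -y, -z); pixel columns grow to the right and rows downward; lengths in mm; the calibration is good to about 2 mm. A picture is of the moment at which its call begins: read the wrist's pose just before it. camera_params takes no time and is no camera call.
A pose or a line that the arm cannot do raises arm.MotionError and nothing moves.
- arm.job_done(): hands the job in, once; it reports no verdict.
The state is a dict: "time": time; "joint_positions": joint angles; "dq": joint speeds; "tau": joint torques, N m; "eef_pos": TCP position; "tool_rot": TCP orientation; "ft_force": force on the tool from outside, world axes, zero at the start; "wrist_torque": the same for the moment, N m; "width": finger opening in mm.
Only numpy, scipy, OpenCV 4.12 (cv2) and the standard library are available. Lean on these libraries where they do the work, as an engineer would, in place of code of your own. Each camera call takes 0.05 s, during which the arm holds its last target. There are 200 camera calls.

## Working session

There is one attempt and no reset: what is moved stays moved. The work goes in short steps, each a Python script; the robot and the scene stay as the last script left them, time stands still between calls to the robot, and variables do not carry over. Pictures are saved under pics/ and viewed, about 8 in all and at most 12, crops included, and the job is handed in when it is done.

```bash
mkdir -p pics; python3 - <<'E'
from workcell import arm
import cv2,numpy as np
np.set_printoptions(precision=4,suppress=True)
s=arm.observe();print(s["time"],s["eef_pos"],s["tool_rot"],s["width"],arm.grip_depth)
for n in("scene","side","wrist"):
    cv2.imwrite(f"pics/{n}0.png",arm.snapshot(n));print(n,arm.camera_params(n))
E
```

```text
0.0 [178.5846 571.9944 192.7435] [[-0.9545  0.2982 -0.0008]
 [ 0.2982  0.9545 -0.0017]
 [ 0.0002 -0.0019 -1.    ]] 85.22768927359898 18.700000000000003
scene {'fx': 434.0446445592492, 'fy': 434.0446445592492, 'cx': 279.8179892826764, 'cy': 209.1451874246407, 'T': array([[   0.0441,   -0.7396,    0.6716, 1059.1784],
       [   0.999 ,    0.0354,   -0.0265,   47.9095],
       [  -0.0042,    0.6721,    0.7404,  643.2331],
       [   0.    ,    0.    ,    0.    ,    1.    ]])}
side {'fx': 393.73336812808293, 'fy': 393.73336812808293, 'cx': 278.31897639444014, 'cy': 209.2909894414979, 'T': array([[ -0.9402,   0.2001,  -0.2757, 376.017 ],
       [ -0.3397,  -0.4916,   0.8018, 593.0822],
       [  0.0249,   0.8475,   0.5301, 460.4075],
       [  0.    ,   0.    ,   0.    ,   1.    ]])}
wrist {'fx': 308.21859672093876, 'fy': 308.21859672093876, 'cx': 275.4419766931261, 'cy': 210.37484828463212, 'mount': array([[  -0.0016,    0.9495,    0.3139,   78.7491],
       [   1.    ,    0.0016,    0.0003,    0.1094],
       [  -0.0002,    0.3139,   -0.9495, -179.2363],
       [   0.    ,    0.    ,    0.    ,    1.    ]])}
```

View pics/scene0.png

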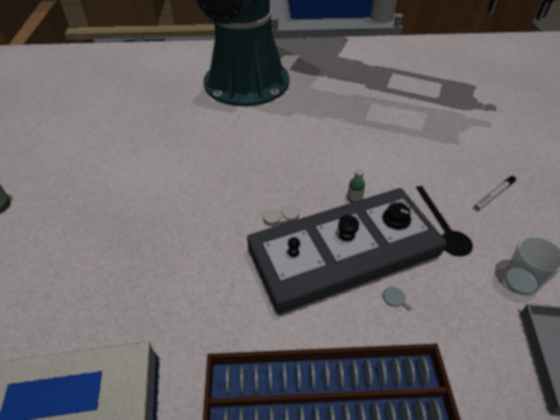

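View pics/side0.png

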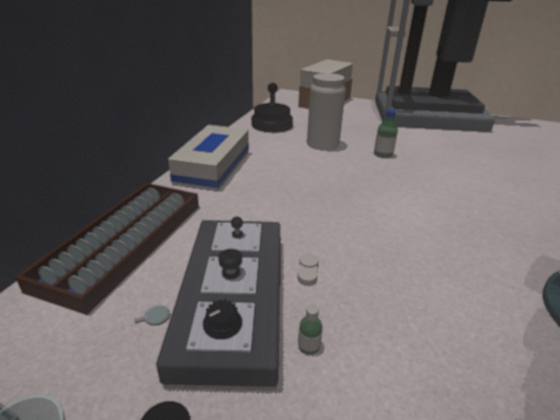

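The middle control is the mushroom: scene ≈(348,221), side ≈(230,257). The ball is at scene (293,241) and side (237,223). The dimmer is at scene (398,211) and side (221,310).

```bash
cat > h.py <<'E'
import numpy as np,cv2
from workcell import arm
np.set_printoptions(precision=3,suppress=True)
def ray(name,uv,z,T=None):
    c=arm.camera_params(name)
    if T is None:
        T=c["T"]
    d=T[:3,:3]@np.array([(uv[0]-c["cx"])/c["fx"],-(uv[1]-c["cy"])/c["fy"],-1]);o=T[:3,3]
    return o+d*(z-o[2])/d[2]
def wristT(s):
    M=np.eye(4);M[:3,:3]=s["tool_rot"];M[:3,3]=s["eef_pos"]
    return M@arm.camera_params("wrist")["mount"]
def proj(name,p,T):
    c=arm.camera_params(name);q=np.linalg.inv(T)@np.append(p,1)
    return c["cx"]+c["fx"]*q[0]/-q[2],c["cy"]-c["fy"]*q[1]/-q[2]
E
python3 - <<'E'
from h import *
for n,P in dict(scene=[(293,243),(348,223),(398,210)],side=[(237,223),(230,258),(222,311)]).items():
    for p,z in zip(P,(83,85,80)): print(n,ray(n,p,z))
im=cv2.imread("pics/scene0.png")[170:320,235:460]
im2=cv2.imread("pics/side0.png")[205:385,150:300]
a=cv2.resize(im,None,fx=1.7*1.2,fy=1.7*1.2,interpolation=3);b=cv2.resize(im2,None,fx=2.2,fy=2.2,interpolation=3)
h=max(a.shape[0],b.shape[0]);o=np.zeros((h,a.shape[1]+b.shape[1],3),np.uint8);o[:a.shape[0],:a.shape[1]]=a;o[:b.shape[0],a.shape[1]:]=b
cv2.imwrite("pics/c1.png",o);print(o.shape)
E
```

```text
scene [626.385  86.123  83.   ]
scene [589.855 181.376  85.   ]
scene [560.182 274.189  80.   ]
side [622.608  90.289  83.   ]
side [591.539 181.618  85.   ]
side [557.202 276.552  80.   ]
(396, 789, 3)
```

View pics/c1.png

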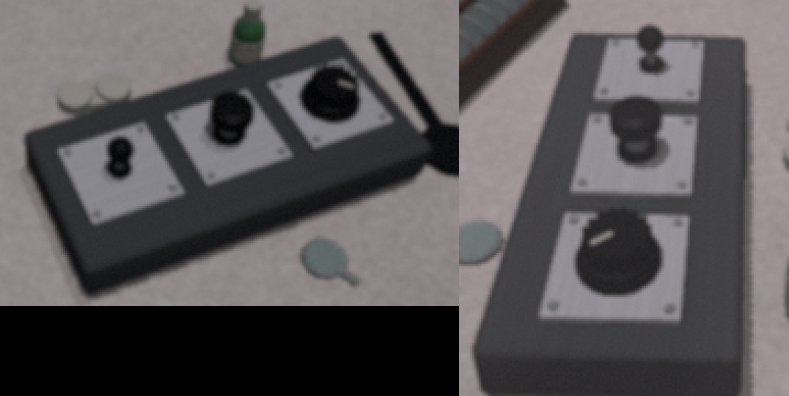

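```bash
python3 - <<'E'
from h import *
v=np.array([.943,.333,0]);v/=np.linalg.norm(v)
for sg in(1,-1):
    y=sg*v;z=np.array([0,0,-1.]);R=np.c_[np.cross(y,z),y,z]
    q=arm.solve_ik([590.5,181.5,180],R);print(sg,q)
    if q is not None: best=(sg,R) if sg==1 else best
arm.move_pose([590.5,181.5,180],best[1])
s=arm.observe();im=arm.snapshot("wrist");T=wristT(s)
print(s["time"],s["eef_pos"],s["tool_rot"],proj("wrist",[590.5,181.5,94],T))
np.savez("w1.npz",T=T);cv2.imwrite("pics/w1.png",im)
E
```

```text
1 [ 0.186  0.396  1.487 -0.     1.259 -0.153]
-1 None
2.1917 [590.062 182.539 180.049] [[-0.334  0.942 -0.   ]
 [ 0.942  0.334  0.   ]
 [ 0.     0.    -1.   ]] (np.float64(273.85387256924105), np.float64(203.0836654141886))
```

View pics/w1.png

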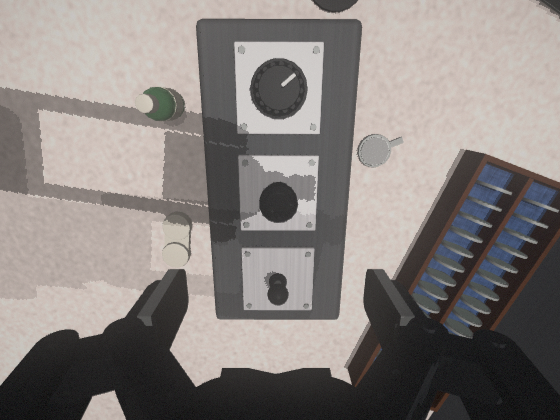

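The wrist picture shows the mushroom cap centred at (279,202), the predicted point at (274,203), and the row parallel to the tool x axis. The dimmer line's outer end is near (295,74).

```bash
python3 - <<'E'
from h import *
T=np.load("w1.npz")["T"]
im=cv2.imread("pics/w1.png");g=cv2.cvtColor(im,6)
m=np.zeros_like(g);m[165:225,250:308]=(g[165:225,250:308]<38)
n,l,st,c=cv2.connectedComponentsWithStats(m);i=1+st[1:,4].argmax();print(st[i],c[i])
p=ray("wrist",c[i],92,T);print("cap",p)
for u in[(240,41),(323,42),(323,134),(236,133),(241,156),(319,156),(317,231),(243,231),(244,249),(314,249),(312,311),(244,311)]:print(ray("wrist",u,56,T))
E
```

```text
Traceback (most recent call last):
ValueError: attempt to get argmax of an empty sequence
```

```bash
python3 - <<'E'
from h import *
T=np.load("w1.npz")["T"]
im=cv2.imread("pics/w1.png");g=cv2.cvtColor(im,6)
print(g[202,250:310:3],g[175:228:3,279])
m=np.zeros_like(g);m[165:225,250:308]=(g[165:225,250:308]<75)
n,l,st,c=cv2.connectedComponentsWithStats(m);i=1+st[1:,4].argmax();print(st[i],c[i])
print("cap",ray("wrist",c[i],92,T))
P=[ray("wrist",u,56,T)[:2] for u in[(240,41),(323,42),(323,134),(236,133),(241,156),(319,156),(317,231),(243,231),(244,249),(314,249),(312,311),(244,311)]]
C=np.array(P).reshape(3,4,2).mean(1);print(C,np.linalg.norm(np.diff(C,axis=0),axis=1),(C[0]-C[2])/np.linalg.norm(C[0]-C[2]))
E
```

```text
[132 131 130  82  48  48  50  49  51  50  53  50  52  52  51  47 209 208
 206 205] [136 137 127  49  52  52  58  52  53  50  51  47  49  47  55  51 184 185]
[ 259  182   39   40 1189] [277.941 202.041]
cap [593.854 183.085  92.   ]
[[563.782 275.292]
 [597.185 180.753]
 [629.329  85.975]] [100.267 100.081] [-0.327  0.945]
```

Sources agree to within ~3 mm: 100 mm plate spacing checks out, and the row angle is within 0.5° of the tool. I'll descend on the mean position, close part-way, and check the centring from near.

```bash
python3 - <<'E'
from h import *
R=arm.observe()["tool_rot"]
print(arm.move_linear([593.3,182.3,68],vel=120,until_force=8))
arm.move_gripper(48,strength=50)
s=arm.observe();im=arm.snapshot("wrist");print(s["time"],s["eef_pos"],s["width"],s["ft_force"])
T=wristT(s);print(proj("wrist",s["eef_pos"]+np.array([0,0,18.7]),T))
np.savez("w2.npz",T=T)
cv2.imwrite("pics/w2.png",im[120:420,120:440].repeat(2,0).repeat(2,1)[:600])
E
```

```text
False
3.7833 [593.372 182.304  68.199] 48.40091590145607 [-0.777  0.123 -0.092]
(np.float64(272.7611543970288), np.float64(254.21781696742863))
```

View pics/w2.png

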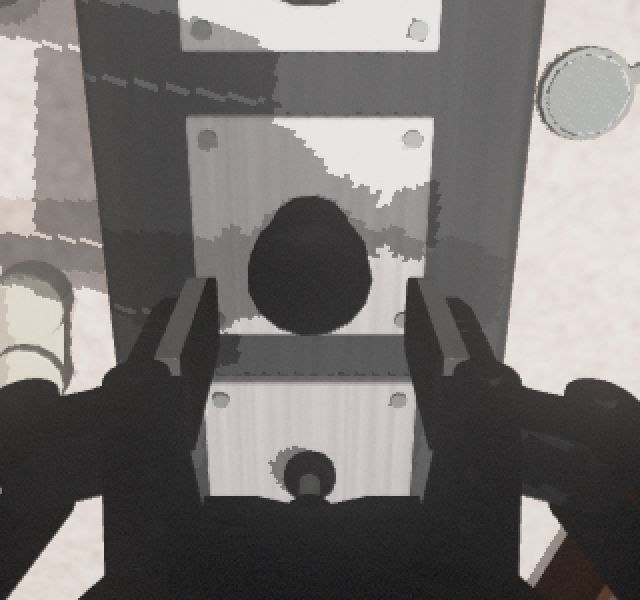

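The fingers straddle the cap evenly: inner edges are at 217/406, mid 311.5, and the cap spans 248–372, mid 310. I'll check the row direction numerically, then grip and pull.

```bash
python3 - <<'E'
from h import *
T=np.load("w2.npz")["T"]
f=lambda u:(120+u[0]/2,120+u[1]/2)
print("cap",ray("wrist",f((310,272)),94,T))
s=arm.observe();R=s["tool_rot"];e=s["eef_pos"]
for b in(0,5,10):
  a=np.array([proj("wrist",e+R@np.array([11,y,-b]),T) for y in(-24.2,24.2)]);print(b,(a-120)*2)
E
```

```text
cap [593.79  185.036  94.   ]
0 [[228.046 209.473]
 [383.579 209.272]]
5 [[225.938 215.375]
 [385.418 215.17 ]]
10 [[223.721 221.585]
 [387.352 221.376]]
```

```bash
python3 - <<'E'
from h import *
arm.move_linear([593.3,183.5,67],vel=60,until_force=8)
arm.move_gripper(20,strength=50)
s=arm.observe();print(s["time"],s["eef_pos"],s["width"],s["ft_force"],s["wrist_torque"])
cv2.imwrite("pics/s3.png",cv2.resize(arm.snapshot("side")[150:350,130:330],None,fx=2.8,fy=2.8,interpolation=2))
E
```

```text
4.4667 [593.297 183.521  66.993] 20.12300027776188 [ 0.293 -1.017  0.595] [ 0.016 -0.012  0.038]
```

View pics/s3.png

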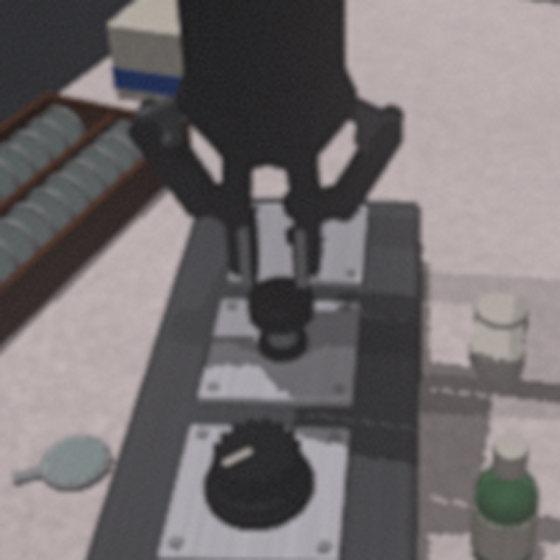

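The fingers closed to 20 mm without meeting the cap. In the side view their tips sit above or behind it, which contradicts the reported TCP. I'll triangulate the tips from a fixed-camera pair, looking from the scene camera too.

```bash
python3 - <<'E'
from h import *
e=arm.observe()["eef_pos"]
cv2.imwrite("pics/c4.png",cv2.resize(arm.snapshot("scene")[130:290,260:440],None,fx=3.2,fy=3.2,interpolation=2))
for b in(0,10,20,30,40,50):
    p=e+[0,0,b];u=np.array(proj("side",p,arm.camera_params("side")["T"]));w=np.array(proj("scene",p,arm.camera_params("scene")["T"]))
    print(b,(u-[130,150])*2.8,(w-[260,130])*3.2)
for z in(94,76):
    p=np.array([593.3,183.5,z]);u=np.array(proj("side",p,arm.camera_params("side")["T"]));print("cap",(u-[130,150])*2.8)
E
```

```text
0 [276.807 329.658] [282.769 324.191]
10 [276.03  315.329] [284.897 312.216]
20 [275.24  300.742] [287.069 299.997]
30 [274.434 285.888] [289.285 287.527]
40 [273.614 270.761] [291.547 274.799]
50 [272.778 255.353] [293.857 261.803]
cap [274.735 290.406]
cap [276.166 316.805]
```

View pics/c4.png

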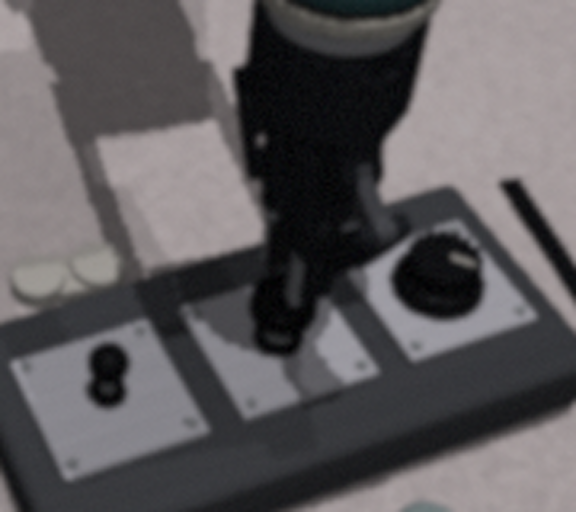

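Both fixed cameras and the wrist view put the real fingertips roughly 30–38 mm above the reported TCP. I'll calibrate that by touching the cap top (z=94) gently, below the snap force.

```bash
python3 - <<'E'
from h import *
r=arm.move_linear([593.3,183.5,45],vel=25,until_force=2.5)
s=arm.observe();print(r,s["time"],s["eef_pos"],s["width"],s["ft_force"],s["wrist_torque"])
if r: arm.move_linear(s["eef_pos"]+[0,0,6],vel=60)
print(arm.observe()["eef_pos"],arm.observe()["ft_force"])
E
```

```text
True 5.1 [593.382 183.496  56.365] 20.362170008955765 [-0.57   0.094  4.85 ] [-0.02   0.124  0.014]
[593.686 183.554  62.599] [-0.839 -0.381  0.773]
```

Contact was at reported z=56.4, so the true tips are ≈37.6 mm above the reported TCP. Corrected grasp: reported z≈30, which puts the tips at ≈68, below the cap's underside and 12 mm above the plate.

```bash
python3 - <<'E'
from h import *
arm.move_gripper(62,strength=50)
r=arm.move_linear([593.4,183.5,30],vel=80,until_force=6)
s=arm.observe();print(r,s["eef_pos"],s["ft_force"])
if not r:
    arm.move_gripper(25,strength=50)
    s=arm.observe();print(s["time"],s["eef_pos"],s["width"],s["ft_force"],s["wrist_torque"])
    cv2.imwrite("pics/s5.png",cv2.resize(arm.snapshot("side")[150:350,130:330],None,fx=2.8,fy=2.8,interpolation=2))
E
```

```text
False [592.944 183.388  29.304] [ 0.883  0.298 -0.205]
6.7667 [592.475 183.151  30.754] 33.774014907269944 [-3.062 -1.098  4.812] [-0.206  0.478 -0.072]
```

View pics/s5.png

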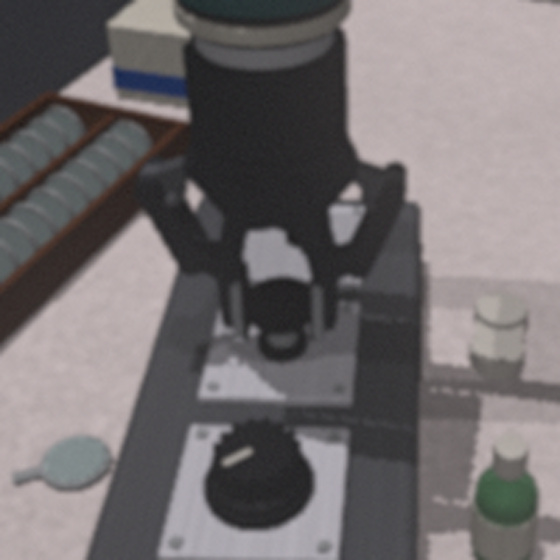

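The pads hold the cap on both sides (width 33.8, force small). Pulling straight up now.

```bash
python3 - <<'E'
from h import *
s=arm.observe();p=s["eef_pos"];z0=p[2]
for dz in(6,12,18,23.5):
    arm.move_linear([p[0],p[1],z0+dz],vel=30)
    s=arm.observe();print(round(s["time"],2),s["eef_pos"],s["width"],s["ft_force"])
arm.move_gripper(62);arm.dwell(0.3)
s=arm.observe();print(s["time"],s["eef_pos"],s["width"],s["ft_force"])
cv2.imwrite("pics/s6.png",cv2.resize(arm.snapshot("side")[150:350,130:330],None,fx=2.8,fy=2.8,interpolation=2))
E
```

```text
7.19 [592.496 183.177  36.881] 33.64479091850724 [ 0.639 -1.106 -2.448]
7.54 [592.532 183.179  43.187] 33.63470817070763 [-1.207 -0.129  0.438]
7.89 [592.513 183.185  49.298] 34.04237766304574 [-2.184 -0.882  2.778]
8.22 [592.489 183.164  54.288] 33.58110204772431 [-1.345 -1.534 -0.039]
8.9083 [592.511 183.203  54.261] 61.83315383397507 [-1.15  -0.734  0.316]
```

View pics/s6.png

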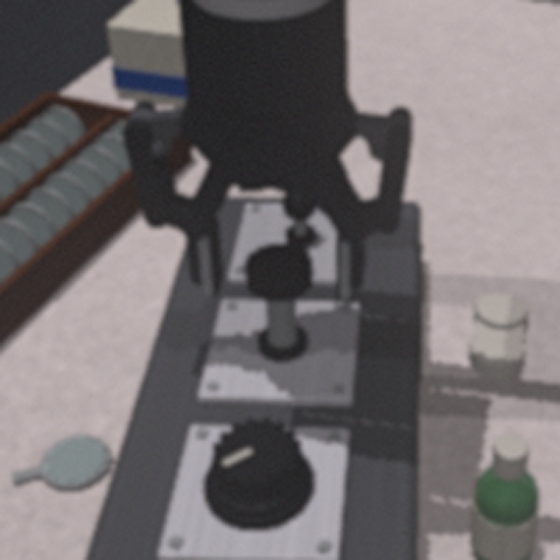

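It clicked out (cap raised, stem showing, ball and dimmer unchanged). I'll leave it out for a second, then push down from above with the fingers closed.

```bash
python3 - <<'E'
from h import *
arm.dwell(0.6)
x,y=593.0,183.3
arm.move_linear([x,y,96],vel=100)
arm.move_gripper(6)
arm.move_linear([x,y,84],vel=80)
r=arm.move_linear([x,y,52],vel=25,until_force=14)
s=arm.observe();print(r,s["time"],s["eef_pos"],s["ft_force"],s["wrist_torque"])
arm.dwell(0.2);s=arm.observe();print(s["eef_pos"],s["ft_force"])
arm.move_linear([x,y,120],vel=100)
s=arm.observe();print(s["time"],s["eef_pos"],s["ft_force"])
a=arm.snapshot("side")[150:350,130:330];b=arm.snapshot("scene")[150:300,240:420]
a=cv2.resize(a,(400,400),interpolation=2);b=cv2.resize(b,(400,333),interpolation=2)
o=np.zeros((400,800,3),np.uint8);o[:,:400]=a;o[:333,400:]=b;cv2.imwrite("pics/f7.png",o)
E
```

```text
True 12.0083 [592.574 183.223  56.559] [-0.93   0.218  6.668] [-0.034  0.295  0.024]
[592.58  183.209  56.551] [-0.95  -0.257  6.567]
13.0 [592.435 183.213 119.433] [-0.994 -0.058 -0.376]
```

View pics/f7.png

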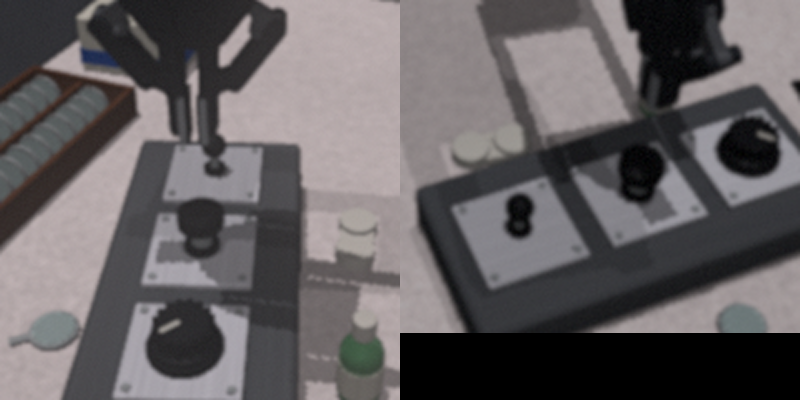

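The cap is down again, ball and dimmer look unchanged, and the gripper is clear. I'll check numerically against the first picture, then hand in.

```bash
python3 - <<'E'
from h import *
for n,B in dict(side=dict(cap=(214,246,246,282),ball=(228,214,247,240),dim=(200,295,245,337)),scene=dict(cap=(335,210,362,243),ball=(284,235,304,260),dim=(382,200,414,230))).items():
    a=cv2.imread(f"pics/{n}0.png");b=arm.snapshot(n)
    for k,(x0,y0,x1,y1) in B.items():
        t=cv2.resize(a[y0:y1,x0:x1],None,fx=4,fy=4,interpolation=2);w=cv2.resize(b[y0-10:y1+10,x0-10:x1+10],None,fx=4,fy=4,interpolation=2)
        r=cv2.matchTemplate(w,t,cv2.TM_CCOEFF_NORMED);_,v,_,l=cv2.minMaxLoc(r);print(n,k,"shift px",l[0]/4-10,l[1]/4-10,round(v,3))
s=arm.observe();print(s["time"],s["ft_force"])
E
```

```text
side cap shift px 0.0 0.0 0.94
side ball shift px -0.25 0.0 0.868
side dim shift px 0.0 0.0 0.992
scene cap shift px 0.0 -0.25 0.941
scene ball shift px 0.0 0.0 0.996
scene dim shift px 0.0 0.0 0.999
13.2 [-0.159  0.425 -0.599]
```

```bash
python3 -c "
from workcell import arm
print(arm.job_done())"
```

```text
the job is handed in; nothing more can be done
None
```

The lamp switch check is done and handed in. I gripped the mushroom cap, pulled it straight up 23.5 mm until it clicked out, and opened the gripper. It stayed out for over a second. I then pushed it home from above with the fingers nearly closed and backed off well clear.

**Last checks:**
- **Mushroom knob:** it matches its starting picture to within 0.25 px in both fixed cameras. The push stopped at reported z = 56.6, against 56.4 for the first touch on the cap while home. That touch was made with the fingers 14 mm wider apart, so the two are only roughly comparable.
- **Ball switch and dimmer:** both also match to within 0.25 px. The ball's side-view match was weaker (0.87), probably because the gripper stood close behind it.
- **Robot:** the arm was touching nothing, with force near zero. The last clock reading before hand-in was 13.2 s.

**What disagreed:**
- **Fingertip position:** the real fingertips sit about 37 mm above the reported TCP. My first attempt to close on the cap missed because of this, so I measured the offset with a light touch on the cap top (the force peaked near 5 N and did not click it) and corrected.
- **Grip width:** the fingers read 33.8 mm on the 36 mm cap.
- **Position estimates:** my position estimates for the cap differed by about 3 mm between cameras.

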